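# Latch a control card in its rail carrier, then clip the unit on the mounting rail

### The arm

A 6-joint arm with a two-finger parallel gripper is mounted at the origin on a cart in front of the work surface, level with it; the furniture and walls round the work are solid. World frame = base frame: x ahead of the robot, y to its left, z up, the work surface at z = 0. Lengths are in m, angles in rad, forces in N, time in s.
With the tool pointing down it reaches from about 0.225 to 0.875 m from the base axis. Payload 3.4 kg.
Tool frame: the origin (TCP) lies between the finger pads; the fingertips stand 8 mm ahead of it and the grasp point (between the pads) lies 11 mm behind it; z points along the fingers, y is the line along which they close (so a half turn about z gives the same grasp; the last joint's range is limited). The gripper opens to 85 mm and grips with 20 to 120 N. Pads are 22 mm wide; open, the fingers measure 114 mm over their backs; the gripper's body (76 mm by 85 mm) begins 54 mm behind the grasp point. The pads swing forward as they close: fully open they stand 13 mm farther back than shut.
Start: joints at [1.083, 0.276, 1.505, -0, 1.361, -0.121], TCP at [0.206, 0.537, 0.215] pointing down, gripper open.
Joint ranges: [-2.89, 2.89], [-0.75, 2.08], [0.22, 2.7], [-1.18, 4.32], [0.11, 2.71], [-2.7, 2.7]. Speed limits (rad/s): [2.57, 2.57, 3.14, 3.14, 3.14, 3.14].

### API

Orientations are given as a unit quaternion [w, x, y, z].
In Python, from rig import manip gives the robot as it stands.
- The arm moves only by the tool move_arm, never from a script. Its argument "deltas" is a list that holds one entry, the list of rows, each a list of 5 numbers: the shift along the tool's x, y, z normalised to -1 to 1, where 1 is 80 cm, then the turn about the tool's z normalised to -1 to 1, where 1 is 120 degrees, then the closure, from -1 (fully open) to 1 (shut). In form: [[[tx, ty, tz, twist, grip], ...]]. A call has 1 to 12 rows; each row is the pose to reach, as a shift and turn from the pose commanded when the call began, along the tool's axes at that moment; what a row does not reach only later rows make up. A row lasts 1/10 s, in which the tool goes at most 50 mm and 8.59 degrees, less where a joint would pass 70% of its speed; a pose out of reach is approached as far as the arm can. A call with a number of a shift or a turn outside -1 to 1 is refused whole. A call with a gripper value outside its range is refused whole. The fingers move at their own pace and stop on an object; "squeeze" is the grip in N (left out, the last holds). Time passes only in rows, so rows that repeat a pose let the fingers close. It gives the time, the measured TCP pose, the force, the opening and the grip force at its end, in the units of the state.
- manip.get_state(): the state, without advancing time (a new reading comes with each control period).
- manip.get_image(name): name is "scene" or "top" or "wrist"; returns the picture (400x640x3 uint8, red, green, blue); there is no depth.
- manip.camera_params(name): a dict with "fx", "fy", "cx", "cy" (pixels), "dist" ([k1, k2, p1, p2, k3] as OpenCV has them; the pictures are not rectified), "R" (3x3) and "t" (3): a world point X has camera coordinates R X + t; the wrist camera has in their place "tool_from_camera" (4x4, takes a point from camera to tool coordinates, whose origin is the TCP and whose axes are the flange's). Camera axes: x right, y down, z forward; pixel columns grow to the right and rows downward; lengths in m; the calibration is good to about 2 mm. A picture is of the moment at which its call begins: read the wrist's pose just before it. camera_params takes no time and is no camera call.
- manip.sign_off(): hands the job in; it is judged then, once.
The state is a dict: "clock": time; "qpos": joint angles; "qd": joint speeds; "effort": joint torques, N m; "position": TCP position; "ee_rot": TCP orientation; "contact_force": force on the tool from outside, world axes, zero at the start; "moment": the same for the moment, N m; "width": finger opening in m; "gripper_force": force on a finger pad.
Only numpy, scipy, OpenCV 4.12 (cv2) and the standard library are available. Lean on these libraries where they do the work, as an engineer would, in place of code of your own. Each camera call takes 0.05 s, during which the arm holds its last target. There are 200 camera calls.

### The job

Slide the loose control card, slotted end first, under the two lips of the grey rail carrier that stands against the bench stop, until the spring tongue clicks up through the card's slot. Then take carrier and card as one unit to the mounting plate and clip it onto the rail about half-way between the terminal blocks and the end clamp: tilt it, bring its fixed hook under one edge of the rail, and press the other side down until the sprung foot snaps under the opposite edge and the unit sits flat. Leave the tools and small parts lying round about as they are.

Things in the scene. Friction and masses are not known exactly. Their poses are not given: they have to be found in the camera images.
- card: Loose dark green circuit card lying flat, 90 g. Board 46 (x) x 66 (y) x 2.4 mm. Origin: middle of its underside; +y to the front edge, z up. Slot 14 (x) x 14 mm (y 14.5..28.5) near the front edge. Black relay block in the middle, its grip. Light grey terminal strip, 34 mm wide, at the rear edge (y -33..-25), to z = 10.4 mm. Other parts under 7.5 mm high.
- relay_mid (a point): Middle of the card's relay block, 29 (x) x 13 (y) mm, which reaches from the board's top up to 27.4 mm above the card's underside; this point lies 15 mm above the underside, over the card's origin. Axes as the card's. Grip it across the 13 mm (y).
- carrier: Loose grey plastic rail carrier, 220 g, a U-profile open at the top, closed end against the stop. Origin on the level it stands on; y along it to the closed end, x across. Outside x -29..29, y -31 (open mouth)..37 mm; floor z 9..13; side walls 4 mm thick, up to z = 32 mm; end wall's inner face at y = 33.5. Made to be taken across its 58 mm, high on the walls.
- card_home (a point): Where the card's origin lies when the card is home (front edge towards +y): at (0, 0, 22) mm in the carrier's frame, axes as the carrier's. z = 0 here is the top of two ledges, 5.5 mm wide, along the inner walls (50 mm apart), y -31..37, on which the card lies. Home, the card's rear edge stands 2 mm out of the mouth and its front edge is 0.5 mm from the end wall.
- lip_start (a point): Point midway between the front ends of the two lips, which overhang the ledges by 5.5 mm from here (y = 13 mm in the carrier's frame) to the closed end. This point is level with the lips' undersides, 4 mm above the ledges; the lips are 4 mm thick. Before the lips (y -31..13) the card can be laid on the ledges from above, then pushed under them.
- carrier_mid (a point): Middle of the carrier's profile, half-way up: at (0, 3, 16) mm in the carrier's frame; axes as the carrier's.
- carrier_seat (a point): Middle of the carrier's seat on the rail: at (0, 0, 9) mm in the carrier's frame, on the underside of its floor; axes as the carrier's. It comes to lie on the rail's top, 9 mm above the undersides of hook and foot.
- hook_throat (a point): Root of the carrier's fixed hook, along its -x side (48 mm long): at (-18.5, 0, 9) mm in the carrier's frame, where the floor's underside meets the hook's inner wall; this corner comes to the top of the rail's edge. The hook's lip below reaches 4 mm in (x -18.5..-14.5), z 0..3 mm: a 6 mm gap for the 2.3 mm flange. Outside of the hook at x = -22.5.
- foot (a joint): Black sprung foot under the carrier's +x side, 24 mm wide, in m: 0 = in (at rest, or snapped), 0.0045 = pushed out to +x. Its nose reaches in to x = 15 mm, flat on top at z = 5.7, sloping 56 degrees below, so pressing it down on the rail's edge drives it out. Spring 1.8 N + 600 N/m; the snap takes some 5 to 15 N on that side. With the hook on, it clears the rail's edge from 15 degrees of tilt.
- tongue (a joint): Black spring tongue on the centre line of the carrier's floor, in m: 0 = up, 0.005 = pressed down. Nose 9 mm wide, y 15.1..26.75, top at z = 25.3 mm in the carrier's frame, with a 30-degree ramp towards the mouth that the card's front edge rides down. Spring 1.2 N + 300 N/m; pushing the card over it takes some 3 to 10 N.
- rail_gap (a point): Middle of the free stretch of the rail, on its top face, 26 mm above the bench: x across the rail, y along it to the terminal blocks, z up. The stretch is 167 mm long, from the grey end clamp (y = -83.5, 22 mm above the rail's top) to the terminal blocks (y = +83.5, 58 mm wide, 30 mm above it).
- panel: Fixed steel mounting plate, 136 (x) x 250 (y) x 3 mm, origin at the middle of its underside. Along y, on 8 mm spacers, a steel top-hat rail 35 mm wide (x -17.5..17.5), 15 mm high, top at z = 26 mm. Its flanges are 2.3 mm thick, free underneath: side walls below at x = +-12.5, plate 20.7 mm lower. Screw heads at the plate's corners, brass stud 19 mm high at (48, -70) mm.
- stop: Bench stop: aluminium bar, 160 (x) x 25 (y) x 25 mm high, screwed to the bench (screw heads 3 mm high on top). Origin at the middle of its underside. The carrier's closed end stands against its -y face, so the carrier cannot slide when the card is pushed home.
- blue_driver: Bystander: blue screwdriver, 170 mm, lying on the bench left of the plate and the stop.
- small_wrench: Bystander: small combination wrench, 155 mm, lying on the bench to the left.
- pen: Bystander: black marker pen, 134 mm, lying on the bench.
- steel_nut: Bystander: hexagon nut, 30 x 34 x 16 mm, lying near the bench's front edge, between card and carrier.
- ring: Bystander: flat steel flange ring, 85 mm, 10 mm thick, lying left of the plate.

How it is judged:
By the outcome, as a careful person would: the job done as asked, in the order asked, and still so for the second after the job is handed in, with the robot touching nothing.
It also fails if it takes over 61 s, if anything falls off the work surface, if the arm or the gripper's body presses on something with over 40 N, if the wrist force passes 120 N, or if a joint passes its speed limit or range.

## Working session

There is one attempt and no reset: what is moved stays moved. The work goes in short steps, Python scripts to look and compute and a tool call to move; the robot and the scene stay as the last step left them, time stands still between calls to the robot, and variables do not carry over. Pictures are saved under pics/ and viewed, at most 10 in all, crops included, and the job is handed in when it is done.

Besides the shell and the picture viewer there is one more tool, called after "Request:" as name(argument=value, ...) on one line, values as JSON. move_arm: Moves the arm, as the interface text tells. Scaled input: -1 to 1 covers 80 cm each way for a shift and 120 degrees each way for a turn. Its arguments: {"type":"object","properties":{"deltas":{"type":"array","items":{"type":"array","items":{"type":"array","items":{"type":"number","minimum":-1,"maximum":1}}}},"squeeze":{"type":"number"}},"required":["deltas"]}

```bash
mkdir -p pics; cat > h.py <<'E'
import numpy as np, cv2
from rig import manip
def grab(n,f):
    im=manip.get_image(n); cv2.imwrite(f,im[:,:,::-1]); return im
def cam(n):
    p=manip.camera_params(n); K=np.array([[p['fx'],0,p['cx']],[0,p['fy'],p['cy']],[0,0,1]]); return p,K,np.array(p['dist'])
def rt(n,st=None):
    p,K,d=cam(n)
    if n!='wrist': return np.array(p['R']),np.array(p['t']),K,d
    q=st['ee_rot']; from scipy.spatial.transform import Rotation as Ro
    T=np.eye(4);T[:3,:3]=Ro.from_quat([q[1],q[2],q[3],q[0]]).as_matrix();T[:3,3]=st['position']
    M=np.linalg.inv(T@np.array(p['tool_from_camera'])); return M[:3,:3],M[:3,3],K,d
def px2w(n,uv,z,st=None):
    R,t,K,d=rt(n,st); u=cv2.undistortPoints(np.array(uv,float).reshape(-1,1,2),K,d).reshape(-1,2)
    C=-R.T@t; D=np.c_[u,np.ones(len(u))]@R; s=(np.broadcast_to(z,len(u))-C[2])/D[:,2]; return C+D*s[:,None]
def w2px(n,X,st=None):
    R,t,K,d=rt(n,st); return cv2.projectPoints(np.array(X,float).reshape(-1,1,3),cv2.Rodrigues(R)[0],t,K,d)[0].reshape(-1,2)
E
python3 - <<'E'
from h import *
st=manip.get_state(); print(st['position'],st['ee_rot'],st['width'],st['contact_force'])
for n in('scene','top'): grab(n,f'pics/{n}0.png'); p=manip.camera_params(n); print(n,p['fx'],-np.array(p['R']).T@np.array(p['t']))
print(manip.camera_params('wrist')['tool_from_camera'])
E
```

```text
[0.20594532 0.53624184 0.21402951] [-2.83004499e-04  1.82367512e-01  9.83230001e-01 -8.80435910e-04] 0.08524413503382625 [ 0.70043702 -0.19494329  0.70251866]
scene 423.7853942864554 [0.02336663 0.00518113 0.6545889 ]
top 399.6558915586381 [0.40652357 0.34170322 0.90403334]
[[ 2.80338519e-04 -9.63463966e-01 -2.67837837e-01  6.81746768e-02]
 [ 9.99999743e-01  4.47014066e-04 -5.61322852e-04 -3.02502854e-04]
 [ 6.60541622e-04 -2.67837610e-01  9.63463844e-01 -1.59541121e-01]
 [ 0.00000000e+00  0.00000000e+00  0.00000000e+00  1.00000000e+00]]
```

View pics/top0.png

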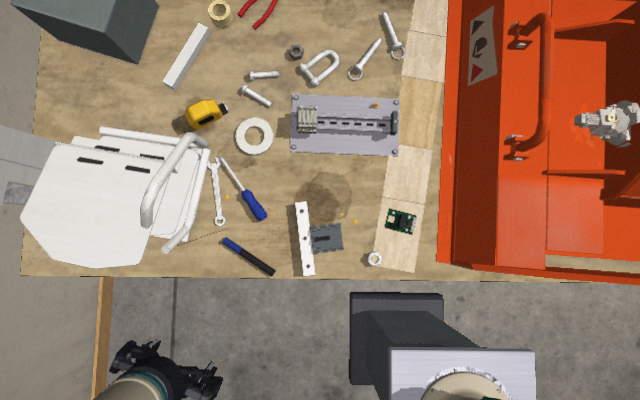

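View pics/scene0.png

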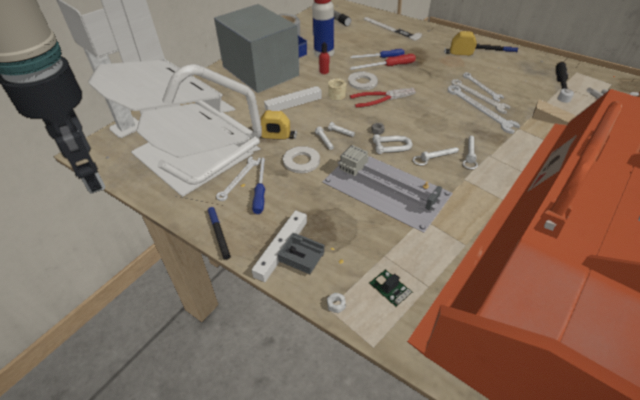

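The top view shows the card at about (401,220), the carrier at (326,238) with its closed end left against the stop (304,238), the plate at (346,125), with blocks at (307,119) and end clamp at (394,123). The scene view agrees.

```bash
python3 - <<'E'
from h import *
print(px2w('top',[[401,220],[326,238],[304,238],[346,125],[375,259]],[0.002,.02,.025,.026,.016]).round(3))
im=cv2.imread('pics/top0.png')[190:270,285:435]
cv2.imwrite('pics/crop1.png',cv2.resize(im,None,fx=5,fy=5,interpolation=cv2.INTER_CUBIC))
E
```

```text
[[0.433 0.135 0.002]
 [0.39  0.305 0.02 ]
 [0.39  0.353 0.025]
 [0.643 0.263 0.026]
 [0.346 0.196 0.016]]
```

View pics/crop1.png

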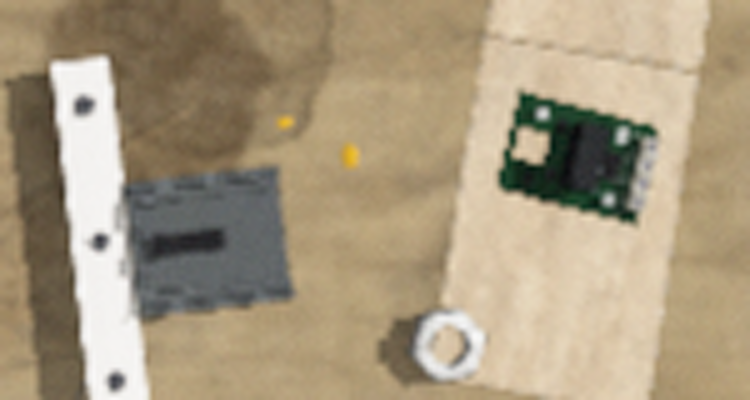

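The crop shows the card's slot end to the left and the strip to the right, with the carrier's mouth to the right. In the world frame, card yaw is about -12° and carrier yaw about +6°.

```bash
cat >> h.py <<'E'
def yaw(st):  # world angle of tool y measured from +y, ccw positive
    w,x,y,z=st['ee_rot']; a=np.array([2*(x*y-w*z),1-2*(x*x+z*z)]); return np.degrees(np.arctan2(-a[0],a[1]))
def go(pos,yw,st=None):
    from scipy.spatial.transform import Rotation as Ro
    st=st or manip.get_state(); q=st['ee_rot']; R=Ro.from_quat([q[1],q[2],q[3],q[0]]).as_matrix()
    d=R.T@(np.array(pos)-st['position'])/0.8; tw=-(yw-yaw(st))/120
    print('move',d.round(4),'twist',round(tw,4),'dist',round(np.linalg.norm(d)*.8,3))
E
python3 - <<'E'
from h import *
print(yaw(manip.get_state())); go([.425,.15,.2],-12.3); print(manip.camera_params('wrist')['fx'])
E
```

```text
-21.01470180434961
move [-0.4287 -0.3525  0.0181] twist -0.0726 dist 0.444
281.4088839489034
```

Request:
move_arm(deltas=[[[-0.4287,-0.3525,0.0181,-0.0726,-1],[-0.4287,-0.3525,0.0181,-0.0726,-1],[-0.4287,-0.3525,0.0181,-0.0726,-1],[-0.4287,-0.3525,0.0181,-0.0726,-1],[-0.4287,-0.3525,0.0181,-0.0726,-1],[-0.4287,-0.3525,0.0181,-0.0726,-1],[-0.4287,-0.3525,0.0181,-0.0726,-1],[-0.4287,-0.3525,0.0181,-0.0726,-1],[-0.4287,-0.3525,0.0181,-0.0726,-1],[-0.4287,-0.3525,0.0181,-0.0726,-1],[-0.4287,-0.3525,0.0181,-0.0726,-1],[-0.4287,-0.3525,0.0181,-0.0726,-1]]])

```text
clock: 1.3
position: [0.4245, 0.1512, 0.2002]
ee_rot: [-0.001, 0.107, 0.994, 0.0]
contact_force: [-0.4, -0.0, 0.4]
width: 0.0854
gripper_force: 0.0
```

```bash
python3 - <<'E'
from h import *
import pickle
st=manip.get_state(); print(st['position'],yaw(st),st['clock'],np.abs(st['qd']).max(),st['contact_force'])
im=grab('wrist','pics/w1.png'); pickle.dump(st,open('w1.pkl','wb'))
X=[[.433,.135,.002],[.39,.305,.02]]; uv=w2px('wrist',X,st); print(uv)
c=cv2.imread('pics/w1.png'); a=[]
for u,v in uv:
    M=np.array([[5,0,200-5*u],[0,5,250-5*v]],float); M[0,2]+=0
    a.append(cv2.warpAffine(c,M,(400,500),flags=cv2.INTER_CUBIC)); print(M)
cv2.imwrite('pics/w1c.png',np.hstack(a))
E
```

```text
[0.42446211 0.15122979 0.20018263] -12.277397383314746 1.3 0.02306712947350648 [-0.42893425 -0.01675738  0.36770514]
[[308.59755527 182.52293932]
 [442.03306947 120.41749835]]
[[    5.             0.         -1342.98777634]
 [    0.             5.          -662.61469662]]
[[    5.             0.         -2010.16534737]
 [    0.             5.          -352.08749173]]
```

View pics/w1.png

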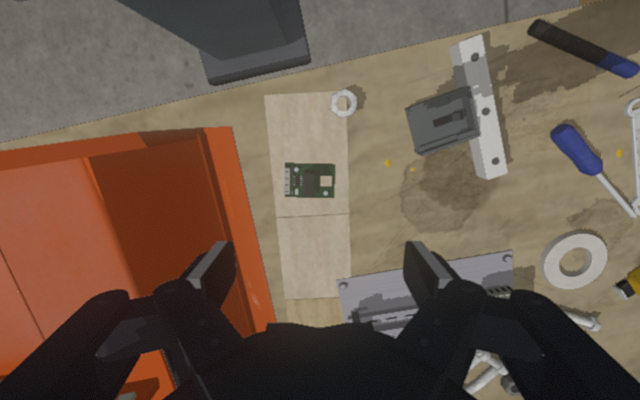

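The wrist view shows the card at (310,180), with the slot to the right and the strip at (287,180). The carrier is at (440,120), the stop at (480,108), the rail at lower right, and the nut clear at (343,102).

View pics/w1c.png

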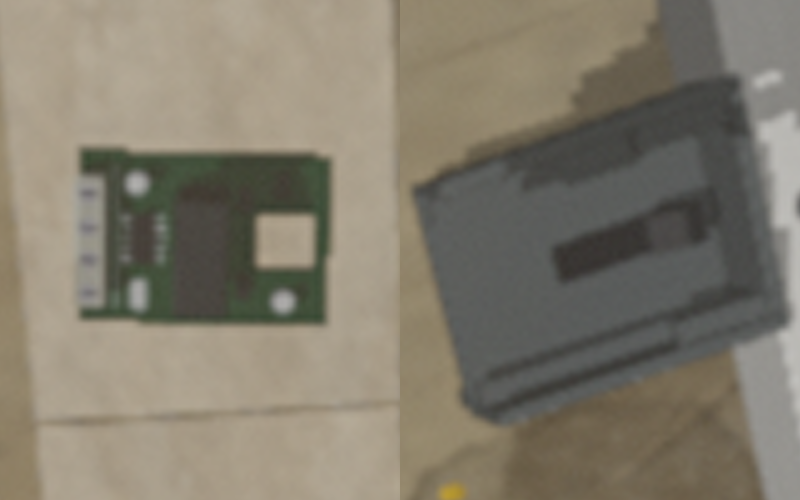

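```bash
cat >> h.py <<'E'
def fit2(model,W):  # rigid 2D fit: returns yaw deg, origin, residuals mm
    m=np.array(model,float)/1000; W=np.array(W)[:,:2]; mc,wc=m.mean(0),W.mean(0); A=m-mc;B=W-wc
    a=np.arctan2((A[:,0]*B[:,1]-A[:,1]*B[:,0]).sum(),(A*B).sum()); c,s=np.cos(a),np.sin(a); R=np.array([[c,-s],[s,c]])
    o=wc-R@mc; return np.degrees(a),o,((W-(m@R.T+o))*1000).round(1)
E
python3 - <<'E'
from h import *
import pickle
st=pickle.load(open('w1.pkl','rb'))
cr=np.array([[329,156],[327,323],[80,318],[80,148],[255,212],[317,212],[317,270],[255,270]],float)
uv=(cr+[1342.98777634,662.61469662])/5
print(fit2([[-23,33],[23,33],[23,-33],[-23,-33],[-7,14.5],[-7,28.5],[7,28.5],[7,14.5]],px2w('wrist',uv,.0024,st)))
go([.39,.305,.13],6)
E
```

```text
(np.float64(-13.628795743641696), array([0.43011853, 0.13663029]), array([[ 0.4, -1.5],
       [-1. ,  0.1],
       [-0.6,  0.9],
       [ 0.5,  1.1],
       [-0.6, -1.2],
       [-0.5,  0.8],
       [ 1. ,  1. ],
       [ 0.8, -1.2]]))
move [0.0825 0.1783 0.088 ] twist -0.1518 dist 0.172
```

Request:
move_arm(deltas=[[[0.0825,0.1783,0.088,-0.1518,-1],[0.0825,0.1783,0.088,-0.1518,-1],[0.0825,0.1783,0.088,-0.1518,-1],[0.0825,0.1783,0.088,-0.1518,-1],[0.0825,0.1783,0.088,-0.1518,-1],[0.0825,0.1783,0.088,-0.1518,-1],[0.0825,0.1783,0.088,-0.1518,-1]]])

```text
clock: 2.05
position: [0.3912, 0.3038, 0.1307]
ee_rot: [0.001, -0.052, 0.999, -0.0]
contact_force: [0.2, -0.2, -0.1]
width: 0.0852
gripper_force: 0.0
```

```bash
python3 - <<'E'
from h import *
import pickle
st=manip.get_state(); print(st['position'],yaw(st),st['clock'],np.abs(st['qd']).max())
im=grab('wrist','pics/w2.png'); pickle.dump(st,open('w2.pkl','wb'))
uv=w2px('wrist',[[.39,.305,.03],[.433,.135,.002]],st); print(uv)
u,v=uv[0].round()
M=np.array([[5,0,400-5*u],[0,5,300-5*v]]); print(M)
cv2.imwrite('pics/w2c.png',cv2.warpAffine(cv2.imread('pics/w2.png'),M,(800,600),flags=cv2.INTER_CUBIC))
E
```

```text
[0.39119576 0.30383997 0.13067306] 5.958334552184903 2.05 0.02001893814437602
[[320.69642042 191.49708144]
 [159.16711052 207.51688675]]
[[    5.     0. -1205.]
 [    0.     5.  -655.]]
```

View pics/w2c.png

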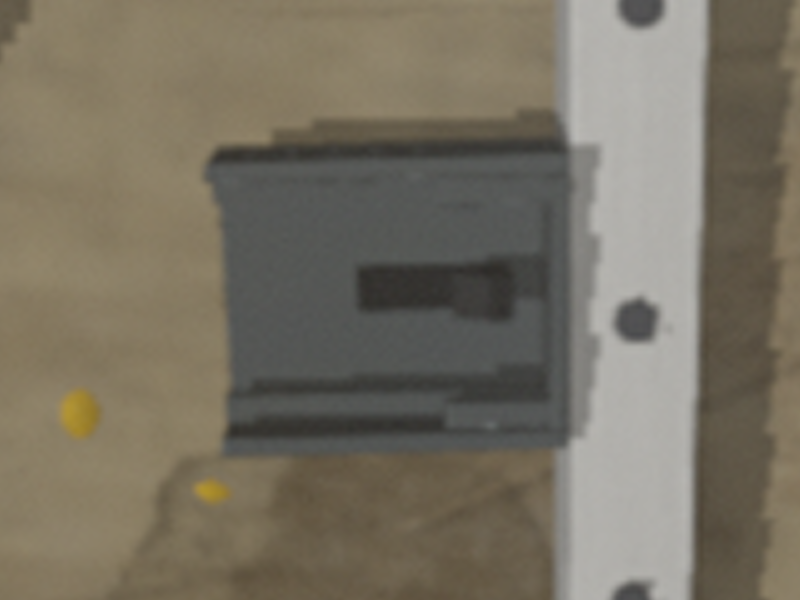

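The crop shows the carrier with its mouth at x≈225 px and its end wall at x≈567. The +x wall's outer top edge runs (225,453)–(567,443) and the -x wall's edge is at about 150–163. It is empty and the tongue is at (485,288).

```bash
python3 - <<'E'
from h import *
import pickle
from scipy.optimize import least_squares
st=pickle.load(open('w2.pkl','rb'))
def px(P,yw,o):
    a=np.radians(yw);R=np.array([[np.cos(a),-np.sin(a)],[np.sin(a),np.cos(a)]])
    P=np.array(P,float)/1000; W=np.c_[P[:,:2]@R.T+o,P[:,2]]; return w2px('wrist',W,st)*5-[1205,655]
P=[[29,-31,32],[29,37,32],[25,-31,32],[25,33.5,32]]
obs=np.array([[226,453],[567,443],[228,436],[550,428]],float)
f=lambda p:(px(P,p[0],p[1:])-obs).ravel()
r=least_squares(f,[6,.39,.305],x_scale=[1,.01,.01]); print(r.x,r.fun.reshape(-1,2).round(1))
M=[[-29,-31,32],[-29,37,32],[-25,-31,32],[-25,33.5,32],[-29,-31,9],[-19.5,13,30],[19.5,13,30],[19.5,-31,22],[4.5,15.1,21],[4.5,26.75,25.3],[-4.5,26.75,25.3]]
print(np.c_[M,px(M,r.x[0],r.x[1:]).round(0)])
c=cv2.imread('pics/w2c.png')
for m in range(0,1):
    for seg in [([-29,-31,32],[-29,37,32]),([29,-31,32],[29,37,32]),([-29,-31,32],[29,-31,32]),([-29,37,32],[29,37,32]),([-29,-31,9],[-29,37,9])]:
        a,b=px(seg,r.x[0],r.x[1:]).round().astype(int); cv2.line(c,tuple(map(int,a)),tuple(map(int,b)),(0,0,255),1)
cv2.imwrite('pics/w2o.png',c)
E
```

```text
[7.63833913 0.39067224 0.30102318] [[-2.6  1.4]
 [ 4.7  2. ]
 [-5.9 -0.9]
 [ 3.8 -1.9]]
[[-29.   -31.    32.   204.   159.  ]
 [-29.    37.    32.   573.   148.  ]
 [-25.   -31.    32.   206.   180.  ]
 [-25.    33.5   32.   554.   170.  ]
 [-29.   -31.     9.   219.   141.  ]
 [-19.5   13.    30.   444.   201.  ]
 [ 19.5   13.    30.   447.   399.  ]
 [ 19.5  -31.    22.   226.   392.  ]
 [  4.5   15.1   21.   455.   312.  ]
 [  4.5   26.75  25.3  516.   316.  ]
 [ -4.5   26.75  25.3  515.   271.  ]]
```

```bash
python3 - <<'E'
from h import *
import pickle
from scipy.optimize import least_squares
def px(P,yw,o,dz,st,off):
    a=np.radians(yw);R=np.array([[np.cos(a),-np.sin(a)],[np.sin(a),np.cos(a)]])
    P=np.array(P,float)/1000; W=np.c_[P[:,:2]@R.T+o,P[:,2]+dz]; return w2px('wrist',W,st)*5-off
def run(name,P,obs,off,x0):
    st=pickle.load(open(name,'rb')); obs=np.array(obs,float)
    f=lambda p:(px(P,p[0],p[1:3],p[3],st,off)-obs).ravel()
    r=least_squares(f,x0+[0],x_scale=[1,.01,.01,.01]); print(r.x,r.fun.reshape(-1,2).round(1).tolist())
run('w2.pkl',[[29,-31,32],[29,37,32],[25,-31,32],[25,33.5,32],[-29,-31,32],[-29,37,32],[4.5,26.75,25.3],[-4.5,26.75,25.3]],
 [[226,453],[567,443],[228,436],[550,428],[208,164],[565,152],[512,316],[510,265]],[1205,655],[6,.39,.3])
run('w1.pkl',[[-23,33,2.4],[23,33,2.4],[23,-33,2.4],[-23,-33,2.4],[-7,14.5,2.4],[-7,28.5,2.4],[7,28.5,2.4],[7,14.5,2.4]],
 [[329,156],[327,323],[80,318],[80,148],[255,212],[317,212],[317,270],[255,270]],[-1342.98777634*-1*-1+2*1342.98777634,662.61469662],[-13,.43,.136])
E
```

```text
[ 8.07652221e+00  3.92422196e-01  3.00958540e-01 -5.81623939e-03] [[1.0, 0.3], [0.7, -1.4], [-2.4, -1.6], [-0.0, -4.7], [-1.9, 0.7], [1.8, -0.5], [-0.2, 0.0], [1.2, 7.0]]
[-1.36151720e+01  4.31382005e-01  1.36483596e-01 -6.45895281e-03] [[3.6, -1.3], [-1.0, 2.2], [0.1, 1.6], [-1.5, 0.7], [4.9, 1.6], [-3.9, 2.9], [-5.7, -3.2], [3.6, -4.5]]
```

```bash
python3 - <<'E'
from h import *
go([.431,.1365,.07],-13.6);go([.431,.1365,.018],-13.6)
E
```

```text
move [-0.0276 -0.2129  0.076 ] twist 0.1625 dist 0.182
move [-0.0275 -0.2129  0.141 ] twist 0.1625 dist 0.205
```

Request:
move_arm(deltas=[[[-0.0276,-0.2129,0.04,0.163,-1],[-0.0276,-0.2129,0.076,0.163,-1],[-0.0276,-0.2129,0.076,0.163,-1],[-0.0276,-0.2129,0.076,0.163,-1],[-0.0276,-0.2129,0.076,0.163,-1],[-0.0276,-0.2129,0.1,0.163,-0.3],[-0.0276,-0.2129,0.12,0.163,0],[-0.0276,-0.2129,0.141,0.163,0.2],[-0.0276,-0.2129,0.141,0.163,0.3],[-0.0276,-0.2129,0.141,0.163,0.4]]], squeeze=40)

```text
clock: 3.1
position: [0.4311, 0.137, 0.0179]
ee_rot: [0.0, 0.119, 0.993, 0.0]
contact_force: [0.6, -0.3, 0.7]
width: 0.0259
gripper_force: 0.0
```

```bash
python3 - <<'E'
from h import *
st=manip.get_state(); print(st['position'],yaw(st),st['width'],st['contact_force']); 
grab('wrist','pics/w3.png'); grab('wrist','pics/w3.png')
im=cv2.imread('pics/w3.png')[120:320,180:460]; cv2.imwrite('pics/w3c.png',cv2.resize(im,None,fx=2.8,fy=2.8))
E
```

```text
[0.43108192 0.13697138 0.01789906] -13.669998503145527 0.025893228106771277 [ 0.60028914 -0.32212667  0.66425178]
```

View pics/w3c.png

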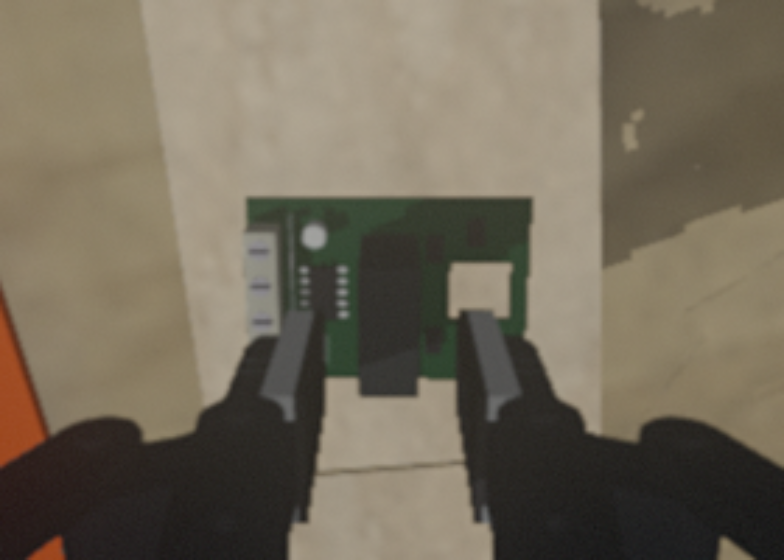

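The card's edges lie square to the fingers, and the relay (centre x≈390) is midway between the fingertips (about 315 and 465). I'll check the fit along tool x numerically.

```bash
python3 - <<'E'
from h import *
st=manip.get_state()
from scipy.spatial.transform import Rotation as Ro
q=st['ee_rot']; R=Ro.from_quat([q[1],q[2],q[3],q[0]]).as_matrix(); p=np.array(st['position'])
T=np.array([[11,-13,8],[11,13,8],[11,-13,-10],[-11,13,8],[14.5,6.5,15.5],[14.5,6.5,-9.5],[-14.5,6.5,-9.5],[23,33,15.5],[23,-33,15.5],[-23,33,15.5]])/1000.
print((( w2px('wrist',T@R.T+p,st)-[180,120])*2.8).round())
E
```

```text
[[333. 260.]
 [449. 261.]
 [327. 289.]
 [447. 351.]
 [419. 236.]
 [423. 272.]
 [422. 402.]
 [535. 200.]
 [247. 200.]
 [526. 382.]]
```

Request:
move_arm(deltas=[[[0,0,0,0,0.6],[0,0,0,0,0.8],[0,0,0,0,1],[0,0,0,0,1],[0,0,0,0,1],[0,0,0,0,1]]], squeeze=45)

```text
clock: 3.8
position: [0.4307, 0.1368, 0.0172]
ee_rot: [-0.0, 0.119, 0.993, 0.0]
contact_force: [-0.1, 0.1, -0.5]
width: -0.0001
gripper_force: 0.0
```

```bash
python3 - <<'E'
from h import *
st=manip.get_state(); print(st['position'],yaw(st),st['width'],st['contact_force'],st['gripper_force'])
def tgt(cy,z,yw=7.8,o=(.3915,.301)):
    a=np.radians(yw); return [o[0]-np.sin(a)*cy*1e-3,o[1]+np.cos(a)*cy*1e-3,z]
go(tgt(-26,.13),7.8)
E
```

```text
[0.43065369 0.13684813 0.01720987] -13.649348428923583 -0.0001495891535035414 [-0.14478209  0.13864732 -0.45822597] 0.0
move [ 0.0841  0.1576 -0.141 ] twist -0.1787 dist 0.182
```

```bash
python3 - <<'E'
from h import *
grab('wrist','pics/w4.png'); s=grab('scene','pics/s4.png')
im=cv2.imread('pics/w4.png')[120:320,180:460]; a=cv2.resize(im,(420,300),interpolation=cv2.INTER_CUBIC)
u,v=w2px('scene',[[.431,.137,.02]])[0].astype(int); b=cv2.resize(cv2.imread('pics/s4.png')[v-45:v+30,u-47:u+47],(376,300),interpolation=cv2.INTER_CUBIC)
cv2.imwrite('pics/w4c.png',np.hstack([a,b]))
E
```

```text
(no output)
```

View pics/w4c.png

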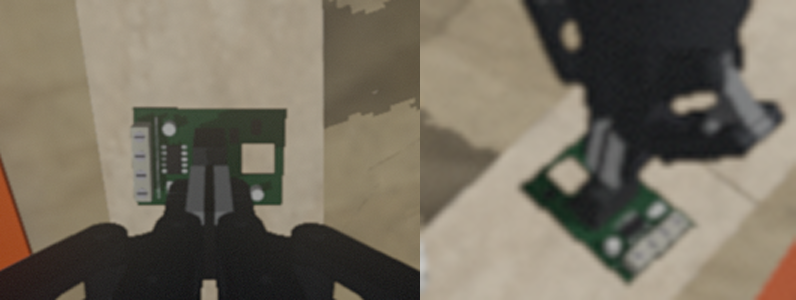

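```bash
python3 - <<'E'
from h import *
st=manip.get_state()
u,v=w2px('scene',[[.431,.137,.02]])[0].astype(int)
def ray(n,p):
    a=px2w(n,[p],0.,st)[0];b=px2w(n,[p],.1,st)[0]; return a,b-a
for ps in ([605,185],[600,190],[612,190]):
    s=[u-47+(ps[0]-420)/4,v-45+ps[1]/4]; a,d=ray('scene',s); b,e=ray('wrist',[322,230])
    k=np.linalg.lstsq(np.c_[d,-e],b-a,rcond=None)[0]; print((a+d*k[0]).round(4),(b+e*k[1]).round(4))
print(w2px('scene',[[.431,.137,.009],[.431,.137,.037]])-[u-47,v-45])
print(st['position'],st['qpos'])
E
```

```text
[0.4295 0.1377 0.0191] [0.4278 0.139  0.0183]
[0.4286 0.1391 0.015 ] [0.429  0.1387 0.0152]
[0.4346 0.1357 0.0102] [0.4316 0.1382 0.0088]
[[46.32869852 48.95742872]
 [48.22624758 40.06088083]]
[0.43067514 0.1368518  0.01719335] [ 1.53421785e-01  3.06047082e-01  2.04496574e+00  1.04485185e-04
  7.90599369e-01 -1.17926917e+00]
```

The fingers shut on nothing, apparently just above the relay's top, so the tips sit higher than I assumed. I'll probe downward gently with the gripper shut.

Request:
move_arm(deltas=[[[0,0,0.0025,0,1],[0,0,0.0025,0,1]]])

```text
clock: 4.1
position: [0.4305, 0.1368, 0.015]
ee_rot: [-0.0, 0.119, 0.993, -0.0]
contact_force: [-0.4, -0.4, -0.1]
width: 0.0001
gripper_force: 0.0
```

Request:
move_arm(deltas=[[[0,0,0.0025,0,1],[0,0,0.0025,0,1]]])

```text
clock: 4.3
position: [0.4304, 0.1368, 0.013]
ee_rot: [-0.0, 0.119, 0.993, -0.0]
contact_force: [-0.3, 0.4, -0.4]
width: 0.0003
gripper_force: 0.0
```

Request:
move_arm(deltas=[[[0,0,0.0025,0,1],[0,0,0.0025,0,1]]])

```text
clock: 4.5
position: [0.4307, 0.1369, 0.0111]
ee_rot: [-0.0, 0.119, 0.993, 0.0]
contact_force: [1.1, 0.5, -0.4]
width: -0.0003
gripper_force: 0.0
```

```bash
python3 - <<'E'
from h import *
st=manip.get_state(); print(st['position'],st['contact_force'],st['moment'])
grab('wrist','pics/w5.png'); grab('top','pics/t5.png')
# change in card position?
for f in('w4','w5'):
    im=cv2.imread(f'pics/{f}.png').astype(int); g=(im[:,:,1]>im[:,:,2]+15)&(im[:,:,1]>im[:,:,0]+8); ys,xs=np.nonzero(g[150:280,230:420]); print(f,g[150:280,230:420].sum(),xs.min()+230,xs.max()+230,ys.min()+150,ys.max()+150)
    print(im[160:290:4,322].sum(1))
E
```

```text
[0.43070047 0.13685444 0.01111034] [ 1.12161554  0.51377164 -0.41527443] [0.05071898 0.02818564 0.00242347]
w4 729 270 367 193 255
[445 442 435 448 440 433 440 442 320 188 165 150 142 138 136 138 136 131
 185 162 166 146 145 139 133 123 149 153 107 105  96  89  92]
w5 609 268 369 196 260
[445 441 438 443 440 433 436 438 449 187 179 163 152 138 140 135 152 134
 188 172 166 144 143 131 121 127 146 154 107 101 100  94  97]
```

Request:
move_arm(deltas=[[[0,0,0.0025,0,1],[0,0,0.0025,0,1]]])

```text
clock: 4.8
position: [0.4307, 0.1369, 0.011]
ee_rot: [0.0, 0.119, 0.993, 0.0]
contact_force: [-3.5, -0.8, 17.6]
width: 0.0
gripper_force: 9.2
```

Request:
move_arm(deltas=[[[0,0,0.0025,0,1],[0,0,0.0025,0,1]]])

```text
clock: 5.0
position: [0.4308, 0.1369, 0.0109]
ee_rot: [0.001, 0.119, 0.993, 0.0]
contact_force: [-8.8, -1.4, 36.6]
width: -0.0001
gripper_force: 18.8
```

```bash
python3 - <<'E'
from h import *
st=manip.get_state(); print(st['position'],st['contact_force'],st['moment'],yaw(st))
grab('wrist','pics/w6.png'); grab('scene','pics/s6.png')
im=cv2.imread('pics/w6.png')[160:270,240:400]; a=cv2.resize(im,(800,550),interpolation=cv2.INTER_CUBIC)
cv2.imwrite('pics/w6c.png',cv2.convertScaleAbs(a,alpha=2.0,beta=15))
E
```

```text
[0.43082921 0.13689098 0.01088595] [-8.77527142 -1.39205311 36.64169494] [-0.27888432  1.529728   -0.0331859 ] -13.62620389929341
```

View pics/w6c.png

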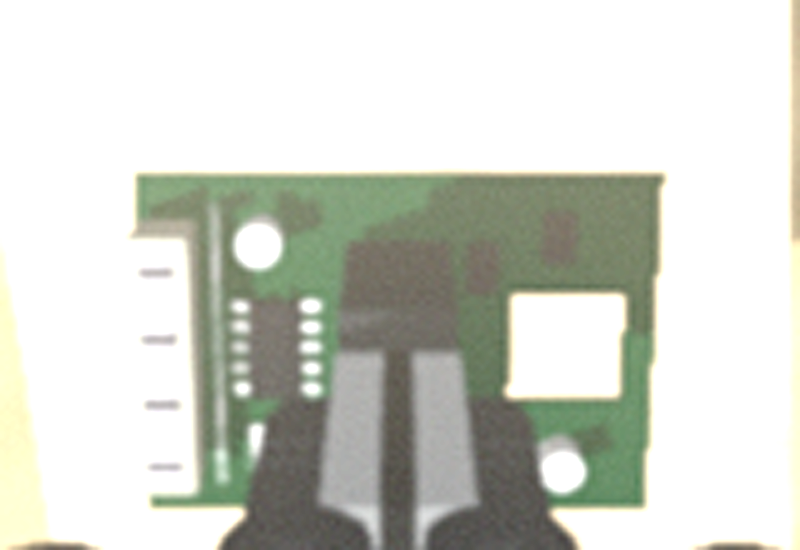

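Request:
move_arm(deltas=[[[0,0,-0.005,0,1],[0,0,-0.01,0,1]]])

```text
clock: 5.3
position: [0.4308, 0.1369, 0.0158]
ee_rot: [0.0, 0.119, 0.993, 0.0]
contact_force: [0.2, -0.2, 0.1]
width: -0.0001
gripper_force: 0.0
```

The picture shows the shut fingertips resting on the relay's top. The relay edge is at v≈320 and the tips at v≈350, and they are centred sideways. So the shut tips stand about 16 mm behind the reported TCP, and I'll work from this touched height: tip z = TCP z + 16.4 mm.

Request:
move_arm(deltas=[[[0,0,0,0,0.4],[0,0,0,0,0.4],[0,0,0,0,0.4],[0,0,0,0,0.4],[0,0,0.006,0,0.4],[0,0,0.012,0,0.4],[0,0,0.018,0,0.4],[0,0,0.023,0,0.4],[0,0,0.023,0,0.4]]])

```text
clock: 6.2
position: [0.43, 0.1367, -0.0039]
ee_rot: [-0.001, 0.119, 0.993, -0.0]
contact_force: [-0.7, 0.8, -0.2]
width: 0.0258
gripper_force: 0.0
```

Request:
move_arm(deltas=[[[0,0,0.0025,0,0.4],[0,0,0.0025,0,0.6],[0,0,0.0025,0,0.8],[0,0,0.0025,0,1],[0,0,0.0025,0,1],[0,0,0.0025,0,1]]], squeeze=45)

```text
clock: 6.8
position: [0.4308, 0.1369, -0.005]
ee_rot: [0.0, 0.119, 0.993, 0.0]
contact_force: [-0.4, -1.4, 1.6]
width: 0.0119
gripper_force: 45.3
```

```bash
cat >> h.py <<'E'
def tgt(cy,z,yw=7.8,o=(.3915,.301)):
    a=np.radians(yw); return [o[0]-np.sin(a)*cy*1e-3,o[1]+np.cos(a)*cy*1e-3,z]
E
python3 - <<'E'
from h import *
go(tgt(-26,.06),7.8)
E
```

```text
move [ 0.0842  0.1575 -0.0813] twist -0.1787 dist 0.157
```

Request:
move_arm(deltas=[[[0,0,-0.03,0,1],[0,0,-0.08,0,1],[0.02,0.04,-0.0813,-0.05,1],[0.04,0.08,-0.0813,-0.1,1],[0.06,0.12,-0.0813,-0.15,1],[0.0842,0.1575,-0.0813,-0.1787,1],[0.0842,0.1575,-0.0813,-0.1787,1],[0.0842,0.1575,-0.0813,-0.1787,1]]])

```text
clock: 7.6
position: [0.3944, 0.2754, 0.0597]
ee_rot: [-0.0, -0.069, 0.998, -0.0]
contact_force: [-0.9, -0.7, -0.2]
width: 0.0119
gripper_force: 45.1
```

```bash
python3 - <<'E'
from h import *
st=manip.get_state(); print(st['position'],yaw(st),st['width'],st['contact_force'])
go(tgt(-24,.027),7.8)
grab('wrist','pics/w7.png')
im=cv2.imread('pics/w7.png'); hs=cv2.cvtColor(im,cv2.COLOR_BGR2HSV)
g=((hs[:,:,0]>40)&(hs[:,:,0]<90)&(hs[:,:,1]>90)).astype(np.uint8)
n,l,s,c=cv2.connectedComponentsWithStats(g); i=1+np.argmax(s[1:,4]); print(s[i]); 
ys,xs=np.nonzero(l==i)
for u in range(s[i][0]+3,s[i][0]+s[i][2],12): print(u,ys[xs==u].min(),end='; ')
print(im.shape)
E
```

```text
[0.3943542  0.27542628 0.05965859] 7.902279222372654 0.011872613096134294 [-0.85900359 -0.65146453 -0.22667605]
move [-0.0008  0.0022  0.0408] twist 0.0009 dist 0.033
[319 202  41  14 134]
322 214; 334 203; 346 204; 358 203; (400, 640, 3)
```

Request:
move_arm(deltas=[[[-0.0008,0.0022,0.012,0,1],[-0.0008,0.0022,0.024,0,1],[-0.0008,0.0022,0.035,0,1],[-0.0008,0.0022,0.0408,0,1],[-0.0008,0.0022,0.0408,0,1]]])

```text
clock: 8.15
position: [0.3947, 0.2763, 0.0261]
ee_rot: [-0.001, -0.068, 0.998, -0.0]
contact_force: [0.1, 0.6, -1.5]
width: 0.0118
gripper_force: 45.1
```

```bash
python3 - <<'E'
from h import *
st=manip.get_state(); print(st['position'],yaw(st),st['width'],st['contact_force'],st['moment'])
grab('wrist','pics/w8.png')
im=cv2.imread('pics/w8.png')[160:280,230:420]; a=cv2.resize(im,(792,500),interpolation=cv2.INTER_CUBIC)
cv2.imwrite('pics/w8c.png',cv2.convertScaleAbs(a,alpha=1.8,beta=15))
go(tgt(-24,.0165),7.8)
E
```

```text
[0.39470357 0.27630017 0.02609895] 7.758438872640403 0.011815479804770199 [ 0.08686251  0.61683127 -1.5082312 ] [ 0.00841833 -0.02378761  0.00194151]
move [0.0003 0.0008 0.0127] twist -0.0003 dist 0.01
```

Request:
move_arm(deltas=[[[0,0,0.003,0,1],[0,0,0.006,0,1],[0,0,0.006,0,1]]])

```text
clock: 8.5
position: [0.3953, 0.277, 0.0223]
ee_rot: [-0.0, -0.068, 0.998, 0.0]
contact_force: [0.3, -0.1, -0.4]
width: 0.012
gripper_force: 45.1
```

Request:
move_arm(deltas=[[[0,0,0.003,0,1],[0,0,0.004,0,1],[0,0,0.004,0,1]]])

```text
clock: 8.8
position: [0.3952, 0.277, 0.0191]
ee_rot: [-0.0, -0.068, 0.998, 0.0]
contact_force: [0.0, -0.4, -0.6]
width: 0.0115
gripper_force: 45.1
```

Request:
move_arm(deltas=[[[0,0,0.002,0,1],[0,0,0.002,0,1]]])

```text
clock: 9.0
position: [0.3952, 0.277, 0.0175]
ee_rot: [-0.0, -0.068, 0.998, -0.0]
contact_force: [-0.1, -0.6, -0.4]
width: 0.0117
gripper_force: 45.1
```

Request:
move_arm(deltas=[[[0,0,0.001,0,1],[0,0,0.001,0,1]]])

```text
clock: 9.2
position: [0.3954, 0.2771, 0.0169]
ee_rot: [0.0, -0.068, 0.998, 0.0]
contact_force: [-0.1, -0.4, 0.9]
width: 0.0116
gripper_force: 45.3
```

Request:
move_arm(deltas=[[[0,0,0.001,0,1],[0,0,0.001,0,1]]])

```text
clock: 9.4
position: [0.3954, 0.277, 0.0169]
ee_rot: [0.0, -0.068, 0.998, 0.0]
contact_force: [-2.2, -0.7, 6.7]
width: 0.0118
gripper_force: 46.2
```

```bash
python3 - <<'E'
from h import *
st=manip.get_state(); print(st['position'],yaw(st),st['width'],st['contact_force'],st['moment'])
grab('wrist','pics/w9.png')
im=cv2.imread('pics/w9.png')[150:270,230:420]; a=cv2.resize(im,(792,500),interpolation=cv2.INTER_CUBIC)
cv2.imwrite('pics/w9c.png',cv2.convertScaleAbs(a,alpha=1.8,beta=15))
E
```

```text
[0.39543869 0.27701857 0.01686575] 7.798057963168393 0.011840571640900547 [-2.18494696 -0.74251423  6.68019455] [-0.14023087  0.29391033 -0.00677894]
```

View pics/w9c.png

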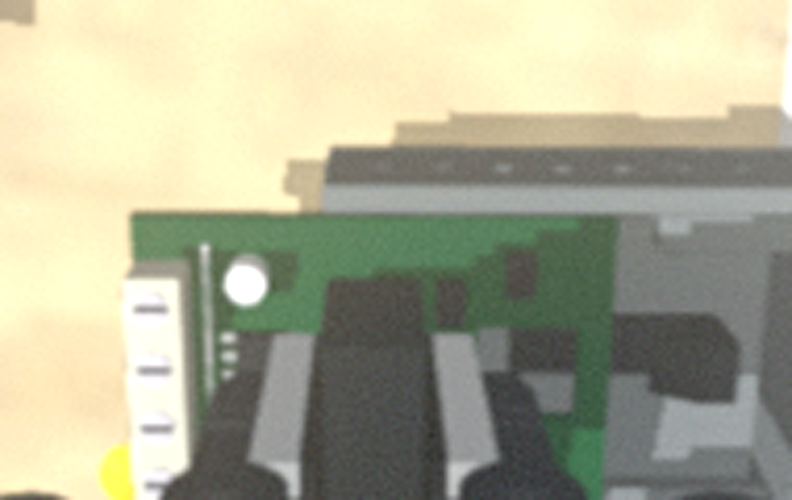

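The card lies on the ledges, square to the walls, with its front edge (u≈612) just short of the lips (u≈655). I'll ease off the downward force and push along tool +y.

Request:
move_arm(deltas=[[[0,0,-0.0012,0,1],[0,0.003,-0.0012,0,1],[0,0.006,-0.0012,0,1],[0,0.009,-0.0012,0,1],[0,0.009,-0.0012,0,1]]])

```text
clock: 9.95
position: [0.3944, 0.2847, 0.0169]
ee_rot: [0.0, -0.068, 0.998, 0.0]
contact_force: [-0.1, 0.3, 0.7]
width: 0.0117
gripper_force: 45.3
```

Request:
move_arm(deltas=[[[0,0.003,0,0,1],[0,0.006,0,0,1],[0,0.008,0,0,1],[0,0.008,0,0,1]]])

```text
clock: 10.35
position: [0.3934, 0.2906, 0.017]
ee_rot: [-0.0, -0.068, 0.998, 0.0]
contact_force: [0.6, -1.8, 1.5]
width: 0.0121
gripper_force: 45.4
```

Request:
move_arm(deltas=[[[0,0.0025,0,0,1],[0,0.005,0,0,1],[0,0.0075,0,0,1],[0,0.0075,0,0,1]]])

```text
clock: 10.75
position: [0.3928, 0.2972, 0.0171]
ee_rot: [0.0, -0.068, 0.998, 0.001]
contact_force: [-0.4, 0.6, 0.8]
width: 0.0115
gripper_force: 45.4
```

Request:
move_arm(deltas=[[[0,0.0025,0,0,1],[0,0.004,0,0,1],[0,0.004,0,0,1]]])

```text
clock: 11.05
position: [0.3922, 0.3, 0.017]
ee_rot: [0.0, -0.068, 0.998, 0.0]
contact_force: [0.3, 0.9, -0.0]
width: 0.0119
gripper_force: 45.3
```

Request:
move_arm(deltas=[[[0,0.002,0,0,1],[0,0.003,0,0,1],[0,0.003,0,0,1]]])

```text
clock: 11.35
position: [0.3918, 0.3021, 0.0169]
ee_rot: [-0.0, -0.068, 0.998, 0.0]
contact_force: [1.0, -1.1, -0.0]
width: 0.0121
gripper_force: 45.3
```

Request:
move_arm(deltas=[[[0,0.0015,0,0,1],[0,0.0025,0,0,1],[0,0.0025,0,0,1]]])

```text
clock: 11.65
position: [0.3918, 0.3023, 0.017]
ee_rot: [-0.0, -0.069, 0.998, -0.002]
contact_force: [0.7, -7.3, 0.9]
width: 0.0119
gripper_force: 45.6
```

Request:
move_arm(deltas=[[[0,0.0015,0,0,1],[0,0.0015,0,0,1]]])

```text
clock: 11.85
position: [0.3918, 0.3023, 0.0171]
ee_rot: [-0.0, -0.069, 0.998, -0.003]
contact_force: [2.4, -10.1, 3.9]
width: 0.0119
gripper_force: 45.8
```

Request:
move_arm(deltas=[[[0,-0.004,0,0,1],[0,-0.007,0,0,1],[0,-0.007,0,0,1]]])

```text
clock: 12.15
position: [0.3923, 0.2997, 0.017]
ee_rot: [0.0, -0.068, 0.998, 0.0]
contact_force: [0.4, 0.3, -0.1]
width: 0.0117
gripper_force: 45.2
```

```bash
python3 - <<'E'
from h import *
grab('wrist','pics/p1.png')
E
```

Request:
move_arm(deltas=[[[0,-0.003,0,0,1],[0,-0.006,0,0,1],[0,-0.006,0,0,1]]])

```text
clock: 12.5
position: [0.3929, 0.2948, 0.017]
ee_rot: [0.0, -0.068, 0.998, 0.0]
contact_force: [-0.3, 0.7, -0.6]
width: 0.0119
gripper_force: 45.1
```

```bash
python3 - <<'E'
from h import *
st=manip.get_state(); print(st['position'],st['contact_force'])
grab('wrist','pics/p2.png')
a=cv2.imread('pics/p1.png',0);b=cv2.imread('pics/p2.png',0)
def m(n,x0,y0,w,h):
    r=cv2.matchTemplate(b[y0-8:y0+h+8,x0-15:x0+w+15],a[y0:y0+h,x0:x0+w],cv2.TM_CCOEFF_NORMED); _,s,_,l=cv2.minMaxLoc(r); print(n,l[0]-15,l[1]-8,round(s,3))
# carrier wall top strip & mouth corner: project
X=np.array([tgt(0,.032)]); 
for n,p in (('corner mouth -x',(-29,-31)),('end -x',(-29,37)),('stop hole',(0,50)),('card slot',(0,20))):
    t=np.array(tgt(p[1],.032)); a8=np.radians(7.8); t[:2]+=np.array([np.cos(a8),np.sin(a8)])*p[0]/1e3
    u,v=w2px('wrist',[t],st)[0].astype(int); print(u,v); m(n,u-14,v-10,28,20)
E
```

```text
[0.39291932 0.29481747 0.0169912 ] [-0.25394821  0.66222714 -0.58768555]
272 194
corner mouth -x 0 0 0.995
400 194
end -x 6 -4 0.845
420 244
stop hole 9 0 0.953
366 244
card slot 0 0 0.926
```

Request:
move_arm(deltas=[[[0,0.003,0,0,1],[0,0.006,0,0,1],[0,0.009,0,0,1],[0,0.0135,0,0,1],[0,0.0135,0,0,1]]])

```text
clock: 13.05
position: [0.3917, 0.3024, 0.0171]
ee_rot: [-0.0, -0.07, 0.998, -0.003]
contact_force: [1.7, -12.6, 4.0]
width: 0.0115
gripper_force: 45.9
```

```bash
python3 - <<'E'
from h import *
st=manip.get_state(); print(st['position'],st['contact_force'])
grab('wrist','pics/p3.png')
I=[cv2.resize(cv2.imread(f'pics/p{i}.png',0),None,fx=4,fy=4,interpolation=cv2.INTER_CUBIC) for i in (1,2,3)]
def m(n,a,b,x0,y0,w,h):
    x0,y0,w,h=[4*k for k in(x0,y0,w,h)]
    r=cv2.matchTemplate(b[y0-32:y0+h+32,x0-60:x0+w+60],a[y0:y0+h,x0:x0+w],cv2.TM_CCOEFF_NORMED); _,s,_,l=cv2.minMaxLoc(r); print(n,(l[0]-60)/4,(l[1]-32)/4,round(s,3))
for i,j in((0,2),(1,2),(0,1)):
    m(f'mouth {i+1}{j+1}',I[i],I[j],258,184,28,20); m('strip',I[i],I[j],255,215,30,25); m('stop',I[i],I[j],410,234,28,20)
E
```

```text
[0.39165209 0.30236622 0.01711188] [  1.74374083 -12.58388296   4.00050239]
mouth 13 -3.75 0.0 0.96
strip -0.25 0.0 0.996
stop -4.75 1.0 0.996
mouth 23 -4.0 0.25 0.95
strip -0.25 0.0 0.996
stop -13.25 0.75 0.963
mouth 12 0.25 -0.25 0.996
strip 0.0 0.0 0.998
stop 8.5 -1.0 0.966
```

The latch is confirmed: the card moves about 2.2 mm freely in the carrier and then drags the carrier with it, which is the slack expected with the tongue up in the slot. I'll release the card and regrip across the carrier.

Request:
move_arm(deltas=[[[0,-0.004,0,0,1],[0,-0.004,0,0,0.5],[0,-0.004,0,0,0.4],[0,-0.004,0,0,0.4],[0,-0.004,-0.03,0,0.4],[0,-0.004,-0.09,0,0],[0,-0.004,-0.1,0,-1]]])

```text
clock: 13.8
position: [0.3949, 0.3046, 0.1014]
ee_rot: [0.004, -0.068, 0.998, 0.002]
contact_force: [1.7, -0.4, 0.8]
width: 0.054
gripper_force: 0.0
```

```bash
python3 - <<'E'
from h import *
st=manip.get_state(); print(st['position'],yaw(st),st['width'],st['contact_force'],st['qpos'])
go(tgt(2,.06,o=(.391,.302)),-82.2)
E
```

```text
[0.39489722 0.30460801 0.10141134] 7.813231691816379 0.0539875466883581 [ 1.71036006 -0.42465617  0.77881868] [ 5.17087668e-01  2.51855550e-01  1.84697790e+00  5.09324520e-04
  1.03326301e+00 -1.19031696e+00]
move [ 0.0057 -0.0003  0.0517] twist 0.7501 dist 0.042
```

```bash
python3 - <<'E'
from h import *
im=cv2.imread('pics/top0.png'); hs=cv2.cvtColor(im,cv2.COLOR_BGR2HSV)
roi=np.zeros(im.shape[:2],np.uint8); roi[85:165,280:408]=1
g=((im[:,:,0].astype(int)>im[:,:,2]-12)).astype(np.uint8)*roi
g=cv2.morphologyEx(g,cv2.MORPH_OPEN,np.ones((3,3))); n,l,s,c=cv2.connectedComponentsWithStats(g); i=1+np.argmax(s[1:,4]); print(s[i])
ct=cv2.findContours((l==i).astype(np.uint8),0,1)[0][0]; r=cv2.minAreaRect(cv2.convexHull(ct)); print(r)
b=cv2.boxPoints(r); W=px2w('top',b,.003); print(W.round(4),W.mean(0)); 
for k in range(2): e=W[k+1]-W[k]; print(np.linalg.norm(e),np.degrees(np.arctan2(-e[0],e[1])))
go([.60,.262,.2],0)
E
```

```text
[ 290   94  109   62 5647]
((344.4898376464844, 124.71382141113281), (107.78263092041016, 57.31600570678711), 2.726310968399048)
[[0.5867 0.3905 0.003 ]
 [0.7213 0.3871 0.003 ]
 [0.7147 0.1367 0.003 ]
 [0.5795 0.1435 0.003 ]] [0.65053848 0.26445735 0.003     ]
0.13462175015853028 -91.45664910486606
0.250529562584046 178.48208808431627
move [-0.2478 -0.0871 -0.1214] twist 0.0651 dist 0.232
```

```bash
python3 - <<'E'
from h import *
print(px2w('top',[[318,119],[391,123],[354.5,122]],.05).round(4))
go([.65,.24,.13],-1.5)
E
```

```text
[[0.649  0.3269 0.05  ]
 [0.6433 0.1667 0.05  ]
 [0.6439 0.2469 0.05  ]]
move [-0.3052 -0.1232 -0.0336] twist 0.0776 dist 0.265
```

Request:
move_arm(deltas=[[[-0.03,0,-0.0336,0.0776,-1],[-0.3052,-0.1232,-0.0336,0.0776,-1],[-0.3052,-0.1232,-0.0336,0.0776,-1],[-0.3052,-0.1232,-0.0336,0.0776,-1],[-0.3052,-0.1232,-0.0336,0.0776,-1],[-0.3052,-0.1232,-0.0336,0.0776,-1],[-0.3052,-0.1232,-0.0336,0.0776,-1],[-0.3052,-0.1232,-0.0336,0.0776,-1],[-0.3052,-0.1232,-0.0336,0.0776,-1]]])

```text
clock: 14.7
position: [0.6455, 0.2383, 0.1232]
ee_rot: [-0.001, 0.013, 1.0, 0.0]
contact_force: [-0.5, 0.4, 0.3]
width: 0.0859
gripper_force: 0.0
```

```bash
python3 - <<'E'
from h import *
import pickle
st=manip.get_state(); print(st['position'],yaw(st),st['clock'])
grab('wrist','pics/r1.png'); pickle.dump(st,open('r1.pkl','wb'))
# rectify: sample gray on world plane z=.026 over x (rail cross), average along several y bands
im=cv2.imread('pics/r1.png',0).astype(np.float32)
a=np.radians(-1.5); ex=np.array([np.cos(a),np.sin(a)]); ey=np.array([-np.sin(a),np.cos(a)]); o=np.array([.6505,.2469])
def samp(xs,ys,z):
    P=np.array([[*(o+ex*x/1e3+ey*y/1e3),z] for x in xs for y in ys]); uv=w2px('wrist',P,st).astype(np.float32)
    return cv2.remap(im,uv[:,0].reshape(len(xs),-1),uv[:,1].reshape(len(xs),-1),cv2.INTER_LINEAR)
xs=np.arange(-40,41,1.)
for y0 in(-60,-20,20,60):
    v=samp(xs,np.arange(y0-12,y0+13,1.),.026).mean(1); print(y0,' '.join(f'{int(q)}' for q in v))
ys=np.arange(-110,111,2.); v=samp(np.arange(-5,6,1.),ys,.026).mean(0); print('y',' '.join(f'{int(q)}' for q in v))
E
```

```text
[0.64550931 0.23833884 0.12323547] -1.485057748198222 14.7
-60 126 124 120 117 114 108 101 99 94 91 91 91 90 90 91 91 90 90 90 87 86 85 87 106 116 118 118 119 118 114 107 100 96 92 82 73 69 69 69 74 86 95 96 95 91 88 83 75 70 70 81 102 114 117 117 116 115 116 121 124 124 123 123 123 124 126 126 124 123 123 124 124 124 120 117 120 124 126 124 120 117
-20 124 125 127 126 127 129 130 129 129 130 129 128 121 108 96 91 91 90 91 91 91 88 91 112 124 125 124 124 125 126 127 126 124 118 104 91 86 85 86 95 113 125 125 115 100 89 82 76 71 72 85 110 124 125 124 123 124 123 124 126 127 126 124 124 125 126 125 124 123 125 126 127 126 125 125 126 126 127 129 129 128
20 123 124 126 125 125 126 128 128 128 127 127 126 120 106 94 90 90 89 90 91 91 88 91 112 123 124 122 123 124 127 127 125 123 117 101 85 79 79 80 89 110 122 122 113 98 88 82 77 73 73 87 111 123 124 122 122 122 122 123 125 126 125 123 123 123 123 123 122 122 124 125 126 125 123 122 123 124 125 126 127 126
60 116 116 118 120 121 124 126 125 124 124 123 124 117 102 90 87 88 86 88 89 88 86 90 110 121 122 122 121 124 126 125 122 121 116 102 87 82 82 82 91 109 119 118 109 96 87 81 75 71 72 87 111 121 123 122 121 121 121 121 122 123 122 121 121 121 122 122 121 121 122 124 125 123 121 121 120 121 123 124 123 122
y 126 125 124 125 102 91 92 89 84 70 51 51 50 50 76 91 90 90 90 80 68 68 68 68 68 68 69 85 89 107 121 119 114 85 84 86 87 84 83 83 103 121 121 120 117 117 96 82 85 86 86 83 82 91 114 119 119 118 116 107 83 85 86 86 84 83 83 106 115 118 118 115 111 86 82 85 85 83 81 80 95 112 114 117 116 113 95 79 80 83 83 81 80 84 113 114 97 95 96 96 96 96 98 125 127 123 121 109 129 125 123
```

```bash
python3 - <<'E'
from h import *
manip.get_image('wrist');manip.get_image('wrist');manip.get_image('wrist');manip.get_image('wrist')
st=manip.get_state(); print(st['position'],yaw(st),np.abs(st['qd']).max())
grab('wrist','pics/r2.png'); im=cv2.imread('pics/r2.png',0).astype(np.float32)
a=np.radians(-1.5); ex=np.array([np.cos(a),np.sin(a)]); ey=np.array([-np.sin(a),np.cos(a)]); o=np.array([.6505,.2469])
def samp(xs,ys,z):
    P=np.array([[*(o+ex*x/1e3+ey*y/1e3),z] for x in xs for y in ys]); uv=w2px('wrist',P,st).astype(np.float32)
    return cv2.remap(im,uv[:,0].reshape(len(xs),-1),uv[:,1].reshape(len(xs),-1),cv2.INTER_LINEAR)
xs=np.arange(-22,16,.25)
for y0 in(-50,-20,20,60):
    v=samp(xs,np.arange(y0-10,y0+11,1.),.026).mean(1); g=np.gradient(v)
    s=(xs>-22)&(xs<-13); t=(xs>8)&(xs<13.5); print(y0,xs[s][g[s].argmax()],xs[t][g[t].argmax()],g[s].max(),g[t].max())
go(tgt(2,.06,o=(.391,.302)),-82.2)
E
```

```text
[0.64624327 0.23848386 0.12437582] -1.4513966301736547 0.006164200475742796
-50 -17.5 10.25 7.175316 7.801365
-20 -17.25 10.25 7.4029465 7.7231445
20 -17.5 10.25 7.1831512 7.619652
60 -17.25 10.0 6.9149246 7.718239
move [0.3216 0.0738 0.0804] twist 0.6728 dist 0.272
```

Request:
move_arm(deltas=[[[0.05,0,0,0.07,-1],[0.12,0.02,0,0.14,-1],[0.18,0.04,0,0.21,-1],[0.24,0.06,0,0.28,-1],[0.3216,0.0738,0,0.35,-1],[0.3216,0.0738,0,0.42,-1],[0.3216,0.0738,0,0.49,-1],[0.3216,0.0738,0,0.56,-1],[0.3216,0.0738,0,0.6728,-1],[0.3216,0.0738,0.03,0.6728,-1],[0.3216,0.0738,0.05,0.6728,-1],[0.3216,0.0738,0.05,0.6728,-1]]])

```text
clock: 16.2
position: [0.3896, 0.3028, 0.0824]
ee_rot: [-0.001, 0.658, 0.753, -0.002]
contact_force: [0.6, 0.5, 0.5]
width: 0.0852
gripper_force: 0.0
```

```bash
python3 - <<'E'
from h import *
st=manip.get_state(); print(st['position'],yaw(st),np.abs(st['qd']).max(),st['width'],st['clock'])
go(tgt(2,-.010,o=(.391,.302)),-82.2)
E
```

```text
[0.38960437 0.30282767 0.08241757] -82.2223973257447 0.04136483946682041 0.08516939338145674 16.2
move [0.0014 0.002  0.1155] twist -0.0002 dist 0.092
```

Request:
move_arm(deltas=[[[0.0014,0.002,0.03,0,-1],[0.0014,0.002,0.06,0,-1],[0.0014,0.002,0.085,0,-1],[0.0014,0.002,0.105,0,-1],[0.0014,0.002,0.1155,0,-1],[0.0014,0.002,0.1155,0,-1],[0.0014,0.002,0.1155,0,-1]]])

```text
clock: 16.9
position: [0.3936, 0.3055, -0.0077]
ee_rot: [0.0, 0.658, 0.753, 0.001]
contact_force: [0.0, 0.5, 0.8]
width: 0.0849
gripper_force: 0.0
```

```bash
python3 - <<'E'
from h import *
st=manip.get_state(); print(st['position'],yaw(st),st['contact_force'],st['width'])
E
```

```text
[ 0.3936334   0.30545315 -0.00770367] -82.24586862166679 [0.04851022 0.5008933  0.81476038] 0.08493874336349863
```

Request:
move_arm(deltas=[[[0,-0.0034,0.002,0,-1],[0,-0.0034,0.002,0,-0.6],[0,-0.0034,0.002,0,-0.4],[0,-0.0034,0.002,0,0],[0,-0.0034,0.002,0,0.2],[0,-0.0034,0.002,0,0.2],[0,-0.0034,0.002,0,0.2]]], squeeze=40)

```text
clock: 17.6
position: [0.3908, 0.3049, -0.0093]
ee_rot: [0.0, 0.658, 0.753, 0.001]
contact_force: [-0.4, -0.3, 6.1]
width: 0.0572
gripper_force: 42.9
```

```bash
python3 - <<'E'
from h import *
st=manip.get_state(); print(st['position'],yaw(st),st['contact_force'],st['width'],st['gripper_force'])
E
```

```text
[ 0.39077937  0.30490533 -0.00934865] -82.24717787017136 [-0.38738364 -0.27345278  6.08524335] 0.05721875640242222 42.94954909477383
```

```bash
cat >> h.py <<'E'
def rail(x,y,z,yw=-1.5,o=(.6505,.246)):
    a=np.radians(yw); return [o[0]+(np.cos(a)*x-np.sin(a)*y)/1e3,o[1]+(np.sin(a)*x+np.cos(a)*y)/1e3,z]
def inrail():
    st=manip.get_state(); a=np.radians(-1.5); d=(np.array(st['position'][:2])-[.6505,.246])*1e3
    print('rail',(np.cos(a)*d[0]+np.sin(a)*d[1]).round(2),(-np.sin(a)*d[0]+np.cos(a)*d[1]).round(2),'z',round(st['position'][2]*1e3,2),'yaw',round(yaw(st),2),'F',np.round(st['contact_force'],1),'w',round(st['width'],4),'t',st['clock'])
E
python3 - <<'E'
from h import *
go(rail(-5,3,.075),-91.5)
E
```

```text
move [-0.112   0.3063 -0.1051] twist 0.0771 dist 0.274
```

Request:
move_arm(deltas=[[[0,0,-0.03,0,0.2],[0,0,-0.08,0,0.2],[-0.05,0.03,-0.1051,0.03,0.2],[-0.1,0.07,-0.1051,0.05,0.2],[-0.112,0.12,-0.1051,0.0771,0.2],[-0.112,0.17,-0.1051,0.0771,0.2],[-0.112,0.22,-0.1051,0.0771,0.2],[-0.112,0.27,-0.1051,0.0771,0.2],[-0.112,0.3063,-0.1051,0.0771,0.2],[-0.112,0.3063,-0.1051,0.0771,0.2],[-0.112,0.3063,-0.1051,0.0771,0.2]]])

```text
clock: 18.7
position: [0.6442, 0.2484, 0.0721]
ee_rot: [-0.001, 0.716, 0.698, -0.002]
contact_force: [-0.5, -0.6, -3.9]
width: 0.0573
gripper_force: 46.1
```

```bash
python3 - <<'E'
from h import *
inrail(); go(rail(-5,3,.024),-91.5)
E
```

```text
rail -6.37 2.25 z 72.12 yaw -91.53 F [-0.5 -0.6 -3.9] w 0.0573 t 18.7
move [0.001  0.0019 0.0601] twist -0.0002 dist 0.048
```

Request:
move_arm(deltas=[[[0.001,0.0019,0.02,0,0.2],[0.001,0.0019,0.04,0,0.2],[0.001,0.0019,0.055,0,0.2],[0.001,0.0019,0.0601,0,0.2],[0.001,0.0019,0.0601,0,0.2],[0.001,0.0019,0.0601,0,0.2]]])

```text
clock: 19.3
position: [0.6469, 0.2498, 0.0263]
ee_rot: [0.0, 0.716, 0.698, 0.0]
contact_force: [0.4, -0.4, -2.7]
width: 0.0568
gripper_force: 46.0
```

```bash
python3 - <<'E'
from h import *
inrail(); go(rail(-5,3,.0175),-91.5)
E
```

```text
rail -3.7 3.7 z 26.28 yaw -91.5 F [ 0.4 -0.4 -2.7] w 0.0568 t 19.3
move [-0.0009 -0.0016  0.011 ] twist 0.0 dist 0.009
```

Request:
move_arm(deltas=[[[-0.0009,-0.0018,0.004,0,0.2],[-0.0009,-0.0018,0.008,0,0.2],[-0.0009,-0.0018,0.011,0,0.2],[-0.0009,-0.0018,0.011,0,0.2]]])

```text
clock: 19.7
position: [0.6452, 0.2489, 0.0169]
ee_rot: [-0.0, 0.716, 0.698, -0.0]
contact_force: [-0.4, 0.8, -3.5]
width: 0.0566
gripper_force: 46.1
```

```bash
python3 - <<'E'
from h import *
inrail()
E
```

```text
rail -5.4 2.77 z 16.9 yaw -91.51 F [-0.4  0.8 -3.5] w 0.0566 t 19.7
```

Request:
move_arm(deltas=[[[0,0,0.0015,0,0.2],[0,0,0.0015,0,0.2]]])

```text
clock: 19.9
position: [0.6454, 0.249, 0.0166]
ee_rot: [0.0, 0.716, 0.698, 0.0]
contact_force: [-1.5, -1.2, 1.0]
width: 0.0574
gripper_force: 46.6
```

Request:
move_arm(deltas=[[[0,0,0.0015,0,0.2],[0,0,0.0015,0,0.2]]])

```text
clock: 20.1
position: [0.6458, 0.2491, 0.0163]
ee_rot: [0.001, 0.716, 0.698, 0.001]
contact_force: [-3.0, -1.0, 5.9]
width: 0.0573
gripper_force: 47.1
```

The foot rests on the rail's top at the predicted height, with the hook side clear beyond the edge. Opening slightly lets the hook side drop, tilting the unit between the fingers.

Request:
move_arm(deltas=[[[0,0,-0.001,0,0],[0,0,-0.001,0,-0.42],[0,0,-0.001,0,-0.48],[0,0,-0.001,0,-0.52],[0,0,-0.001,0,-0.55],[0,0,-0.001,0,-0.55],[0,0,-0.001,0,-0.55]]])

```text
clock: 20.8
position: [0.6453, 0.249, 0.0154]
ee_rot: [-0.0, 0.716, 0.698, 0.0]
contact_force: [-0.9, -0.1, -0.8]
width: 0.0661
gripper_force: 0.4
```

```bash
cat >> h.py <<'E'
def shift(a,b,x0,y0,w,h):
    x0,y0,w,h=[4*k for k in(x0,y0,w,h)]; A,B=[cv2.resize(cv2.imread(f,0),None,fx=4,fy=4,interpolation=cv2.INTER_CUBIC) for f in(a,b)]
    r=cv2.matchTemplate(B[y0-60:y0+h+60,x0-60:x0+w+60],A[y0:y0+h,x0:x0+w],cv2.TM_CCOEFF_NORMED); _,s,_,l=cv2.minMaxLoc(r); return (l[0]-60)/4,(l[1]-60)/4,round(s,3)
E
python3 - <<'E'
from h import *
inrail(); print(manip.get_state()['gripper_force']); grab('wrist','pics/k1.png'); grab('top','pics/kt1.png')
st=manip.get_state()
# relay top edges along tool y (image columns): dark block profile at expected relay rows
X=[rail(-5+dx,0+dy,z) for dx,dy,z in((-14.5,0,.067),(14.5,0,.067),(-29,0,.049),(29,0,.049))]
uv=w2px('wrist',X,st); print(uv.round())
im=cv2.imread('pics/k1.png',0)
for r in (int(uv[0][1])-8,int(uv[0][1])): print(r,im[r,int(uv[2][0])-40:int(uv[3][0])+40:3])
E
```

```text
rail -5.32 2.86 z 15.39 yaw -91.5 F [-0.9 -0.1 -0.8] w 0.0661 t 20.8
0.35495155840180814
[[288. 286.]
 [354. 286.]
 [262. 265.]
 [379. 265.]]
277 [ 41  59 111  94  42  36  37  40  37  38  36 110  85  90  67  64  49  51
  49  50  46  42  39  38  36  32  31  33  33  31  31  32  36  30  29  32
  33  34  40  41  40  53  56  57  48  42  64  88  96  66 135 158 159 157
  76  38  37  38  39  38  40  43 110 113  44  39]
285 [ 42  38  40  40  40  34  37  35  38  33 120 149  90  89  73  68  47  50
  52  51  49  47  49  48  49  51  47  50  48  49  46  50  49  48  51  46
  47  41  39  35  56  54  55  45  44  42  70  89  95  66 134 159 159 156
 161  95  36  34  36  36  40  43  39  40  36  39]
```

Request:
move_arm(deltas=[[[0,0,0,0,-0.6],[0,0,0,0,-0.65],[0,0,0,0,-0.7],[0,0,0,0,-0.75],[0,0,0,0,-0.8],[0,0,0,0,-0.8],[0,0,0,0,-0.8]]])

```text
clock: 21.6
position: [0.6452, 0.249, 0.0155]
ee_rot: [0.0, 0.716, 0.698, 0.0]
contact_force: [-0.2, -0.1, 0.2]
width: 0.077
gripper_force: 0.0
```

```bash
python3 - <<'E'
from h import *
inrail(); grab('wrist','pics/k2.png')
for f in('k1','k2'):
    im=cv2.imread(f'pics/{f}.png')
    for r in(285,): print(f,[tuple(int(q) for q in im[r,c]) for c in range(234,396,4)])
# dominant shift of relay patch & card features
for n,b in(('card/relay',(280,250,60,30)),('leftwall',(255,240,20,30)),('rightwall',(355,240,20,30)),('strip',(285,330,60,20))): print(n,shift('pics/k1.png','pics/k2.png',*b))
E
```

```text
rail -5.35 2.81 z 15.5 yaw -91.5 F [-0.2 -0.1  0.2] w 0.077 t 21.6
k1 [(40, 40, 42), (31, 34, 36), (36, 37, 38), (37, 38, 39), (32, 33, 33), (157, 152, 155), (93, 92, 88), (91, 93, 88), (65, 65, 63), (50, 48, 46), (51, 48, 48), (54, 51, 51), (52, 50, 48), (53, 51, 51), (51, 50, 47), (52, 49, 49), (54, 51, 51), (48, 49, 46), (49, 49, 47), (50, 49, 48), (52, 51, 51), (51, 50, 47), (50, 51, 48), (48, 50, 48), (50, 48, 46), (40, 41, 41), (38, 37, 37), (48, 66, 40), (49, 68, 40), (45, 61, 37), (40, 52, 32), (38, 52, 35), (89, 90, 86), (96, 97, 92), (67, 66, 66), (164, 158, 161), (164, 158, 161), (161, 157, 159), (146, 141, 144), (37, 35, 38), (38, 38, 37)]
k2 [(40, 40, 40), (34, 36, 36), (150, 145, 148), (152, 147, 150), (152, 147, 150), (155, 149, 152), (94, 94, 92), (92, 91, 88), (69, 68, 67), (53, 54, 53), (58, 53, 52), (55, 52, 52), (51, 50, 48), (53, 50, 49), (52, 51, 50), (54, 52, 51), (50, 49, 48), (55, 53, 51), (51, 50, 48), (51, 50, 49), (50, 50, 49), (50, 49, 46), (50, 50, 48), (50, 50, 49), (53, 53, 50), (42, 42, 40), (39, 39, 39), (48, 66, 41), (47, 65, 38), (46, 64, 38), (44, 55, 36), (42, 51, 38), (90, 90, 87), (94, 94, 92), (64, 65, 63), (161, 156, 158), (161, 155, 159), (161, 155, 159), (163, 158, 160), (105, 101, 104), (108, 105, 107)]
card/relay (0.0, 0.0, 0.856)
leftwall (1.0, -0.75, 0.594)
rightwall (0.0, 0.0, 0.993)
strip (-13.0, 0.5, 0.322)
```

Request:
move_arm(deltas=[[[0,0,0.006,0,-0.8],[0,0,0.0115,0,-0.8],[0,0.004,0.0115,0,-0.8],[0,0.007,0.0115,0,-0.8],[0,0.0094,0.0115,0,-0.8],[0,0.0094,0.0115,0,-0.8]]])

```text
clock: 22.25
position: [0.6518, 0.2487, 0.0061]
ee_rot: [-0.001, 0.716, 0.698, -0.001]
contact_force: [-3.1, 0.5, 1.4]
width: 0.0769
gripper_force: 1.6
```

```bash
cat >> h.py <<'E'
def prof(f,r=285):
    grab('wrist',f); im=cv2.imread(f).astype(int); g=im[r].mean(1); x=-1
    s=''.join('#' if v<45 else 'r' if v<60 else 'd' if v<80 else 'w' if v<105 else ' ' if v>130 else '-' for v in g[200:440]); print(s)
E
python3 - <<'E'
from h import *
inrail(); prof('pics/k3.png',285)
im=cv2.imread('pics/k2.png'); import re
E
```

```text
rail 1.22 2.75 z 6.15 yaw -91.51 F [-3.1  0.5  1.4] w 0.0769 t 22.25
########################################rdwwwwwwddddr################################################################################rrrrrrrrrrrrrr##rrdwwwwwwwwdddd-                  --             wr####################rr##################
```

Request:
move_arm(deltas=[[[0,0.002,0,0,-0.8],[0,0.002,0,0,-0.8]]])

```text
clock: 22.5
position: [0.653, 0.2487, 0.0065]
ee_rot: [-0.001, 0.716, 0.698, -0.001]
contact_force: [-4.8, -0.5, 3.4]
width: 0.0768
gripper_force: 2.6
```

Request:
move_arm(deltas=[[[0,0.002,0,0,-0.8],[0,0.002,0,0,-0.8]]])

```text
clock: 22.7
position: [0.6567, 0.2488, 0.0066]
ee_rot: [0.001, 0.716, 0.698, 0.001]
contact_force: [-0.1, -0.2, 0.5]
width: 0.0766
gripper_force: 0.5
```

```bash
python3 - <<'E'
from h import *
inrail(); prof('pics/k4.png',285)
E
```

```text
rail 6.14 2.95 z 6.62 yaw -91.49 F [-0.1 -0.2  0.5] w 0.0766 t 22.7
########################################dwwwwwwwdddddddddr############################################################################rrrrrrrrrrrrrrr##rddwwwwwwwdw            ---                    wr#####################r##################
```

Request:
move_arm(deltas=[[[0,0.001,0,0,-0.8],[0,0.002,0,0,-0.8],[0,0.002,0,0,-0.8]]])

```text
clock: 23.05
position: [0.6577, 0.2487, 0.0063]
ee_rot: [-0.0, 0.716, 0.698, 0.0]
contact_force: [-2.1, 0.2, 0.5]
width: 0.077
gripper_force: 0.8
```

```bash
python3 - <<'E'
from h import *
inrail(); prof('pics/k5.png',285); st=manip.get_state()
im=cv2.imread('pics/k5.png').astype(int).mean(2)
for r in range(200,330,10): print(r,''.join('#' if v<45 else 'r' if v<60 else 'd' if v<80 else 'w' if v<105 else ' ' if v>130 else '-' for v in im[r,220:420:2]))
print(w2px('wrist',[rail(-17.5,-60,.026),rail(17.5,-60,.026),rail(-17.5,-50,.026),rail(17.5,-50,.026)],st).round(1))
E
```

```text
rail 7.1 2.89 z 6.29 yaw -91.51 F [-2.1  0.2  0.5] w 0.077 t 23.05
#######################################rdwwwwwwdddddddddwdr###########################################################################rrrrrrrrrrrrr####rrdwwwwwwwww           ---                     wr#####################r##################
200      -wddddddddddddddddrrrrrrrrrrrrrrrrrrrrrrrrrrrrrrrrrrrdrrdrdddrdddddd ------                    
210        wwwwdwwwwwwdrrrrrrrrrrrrrrrrrrdrrrrrrrrrrrdddddddddddddddddddddddd                           
220        -wwwdwwwwwwdrrr#########################rddrrrrr#rrrrrdddddddddddd                           
230         wwwwdwwwdddr############################ddrrrrrrrwwdrdwwwddddddd                            
240     wwwwwwwwdwwwwddr#r#############rddr########rdr#rrrw      dwwwwwwwdddw               rrrwwwww    
250 wwwwwd##dwwwdddddwwd##################################rrrrrrrwwwwwwdwwww-              wrrrrrrdwwwww
260 wwr######wwwwddddwwdrr#################################rrrrrrrrrrrrwwwww               drrrrrrrrrrww
270 #########dwwwdddddwdrrrr#################################rrrrrrrrrrwwwww               rr#r#r#r#r###
280 ##########wwwwddrdwwd####################################rrrrrrrr#rwwwww                d###r#######
290 #########w-wwwdddrrrr####################################rrrrrrr##dwwww-     ----         -#########
300 #######-   wwwddddrrrrrrrrrrrrrrrrrrrrrrrrrrrrrrrrrrrr##rrrrrrrr##dwwww     --------         r######
310 ######d    -wwwddrrrrrrrrrrrrrrrrrrrrrrrrrrrrrrrrrrrr##w-     d###dww-w      w -www          w######
320 #########d  wwwdrd    #r#ddddwddwdddddddddrrrrrrrrrrrrrr##rrrrrr##dwww-          dw--     d#########
[[279.  342.8]
 [337.  342.8]
 [278.4 329. ]
 [337.3 329. ]]
```

The profile shows the unit leaning about 8°, with the wall-top centre at rail x≈-1.7 mm. That is where it should sit with the hook under the edge and the foot's slope on the opposite edge. Next I'll back off, rise, shut the fingers and press on the +x wall.

```bash
python3 - <<'E'
from h import *
go(rail(31,0,.075),-91.5)
E
```

```text
move [-0.0036  0.0299 -0.0859] twist -0.0001 dist 0.073
```

Request:
move_arm(deltas=[[[0,-0.003,0,0,-1],[0,-0.004,-0.02,0,-1],[0,-0.004,-0.05,0,-1],[0,0,-0.09,0,-0.5],[-0.0036,0.02,-0.09,0,0.5],[-0.0036,0.0299,-0.0859,0,1],[-0.0036,0.0299,-0.0859,0,1],[-0.0036,0.0299,-0.0859,0,1],[-0.0036,0.0299,-0.0859,0,1],[-0.0036,0.0299,-0.0859,0,1],[-0.0036,0.0299,-0.0859,0,1],[-0.0036,0.0299,-0.0859,0,1]]])

```text
clock: 24.3
position: [0.6811, 0.2452, 0.0749]
ee_rot: [-0.0, 0.716, 0.698, -0.0]
contact_force: [0.0, 0.7, 0.2]
width: 0.0001
gripper_force: 0.0
```

```bash
python3 - <<'E'
from h import *
inrail(); go(rail(31,0,.042),-91.5)
st=manip.get_state(); grab('wrist','pics/k6.png'); im=cv2.imread('pics/k6.png').astype(int).mean(2)
print(w2px('wrist',[rail(x,0,z) for x,z in((-29,.049),(29,.049),(-14.5,.067),(14.5,.067))],st).round())
for r in range(225,330,12): print(r,''.join('#' if v<45 else 'r' if v<60 else 'd' if v<80 else 'w' if v<105 else ' ' if v>130 else '-' for v in im[r,150:370:2]))
E
```

```text
rail 30.63 0.02 z 74.93 yaw -91.49 F [0.  0.7 0.2] w 0.0001 t 24.3
move [-0.      0.0005  0.0412] twist 0.0001 dist 0.033
[[235. 219.]
 [317. 219.]
 [249. 228.]
 [295. 228.]]
225 ------------------------------           -wwdrrrrrrrrrrrrrrrrrrrrrrr######rrr#dwwdrr-                      ---
237 ----------------------w-------            wwddrrrrrrrrrrrrrrrrrrr#rr####rrrrr#dwdwwr##rwwdw-              ----
249 -------------------------------           -dwdrrdrr##rrrr####rrrrdddddd######rwwdwwr##rwwwwwr###r#r       ----
261 --------------------------------                 -w- -- ---w--- -w-- -#######rdwwwwr##rwwwwdr#######-     ----
273 ---------------------------------         wd#############w  -dwwwd#####################################r------
285                              -d###############################################################################
297                  -w###########################################################################################
309      -d##################################- d#r#rrrrd##############################r    r######################
321 #################################-       -r#####rrrr##############################w----w######################
```

Request:
move_arm(deltas=[[[0,0.0005,0.015,0,1],[0,0.0005,0.03,0,1],[0,0.0005,0.04,0,1],[0,0.0005,0.043,0,1],[0,0.0005,0.043,0,1]]])

```text
clock: 24.85
position: [0.6814, 0.245, 0.0397]
ee_rot: [-0.0, 0.716, 0.698, -0.001]
contact_force: [0.9, 0.5, -0.7]
width: -0.0001
gripper_force: 0.0
```

Request:
move_arm(deltas=[[[0,0,0.002,0,1],[0,0,0.004,0,1],[0,0,0.004,0,1]]])

```text
clock: 25.15
position: [0.6823, 0.2452, 0.0384]
ee_rot: [0.0, 0.716, 0.698, 0.001]
contact_force: [0.2, 0.5, 2.8]
width: 0.0001
gripper_force: 1.7
```

Request:
move_arm(deltas=[[[0,0,0.0015,0,1],[0,0,0.003,0,1],[0,0,0.003,0,1]]])

```text
clock: 25.45
position: [0.6814, 0.2451, 0.0344]
ee_rot: [-0.0, 0.716, 0.698, -0.0]
contact_force: [0.6, -0.8, -0.1]
width: -0.0
gripper_force: 0.1
```

Request:
move_arm(deltas=[[[0,0,0.0015,0,1],[0,0,0.003,0,1],[0,0,0.003,0,1]]])

```text
clock: 25.75
position: [0.6815, 0.2451, 0.0327]
ee_rot: [-0.0, 0.716, 0.698, -0.0]
contact_force: [-0.9, -0.2, 1.9]
width: 0.0003
gripper_force: 1.1
```

Request:
move_arm(deltas=[[[0,0,0.0015,0,1],[0,0,0.0015,0,1]]])

```text
clock: 25.95
position: [0.6824, 0.2451, 0.0322]
ee_rot: [0.0, 0.716, 0.698, 0.001]
contact_force: [0.2, -1.6, 5.3]
width: -0.0004
gripper_force: 2.4
```

Request:
move_arm(deltas=[[[0,0,0.0015,0,1],[0,0,0.003,0,1],[0,0,0.003,0,1]]])

```text
clock: 26.25
position: [0.684, 0.2451, 0.0311]
ee_rot: [0.002, 0.716, 0.698, 0.002]
contact_force: [0.4, -1.2, 8.9]
width: 0.0003
gripper_force: 4.4
```

Request:
move_arm(deltas=[[[0,0,0.001,0,1],[0,0,0.001,0,1]]])

```text
clock: 26.45
position: [0.6841, 0.2451, 0.0311]
ee_rot: [0.002, 0.716, 0.698, 0.002]
contact_force: [0.4, -1.4, 11.5]
width: -0.0002
gripper_force: 5.7
```

The wall was met at z=.0385 as predicted for 8°, then gave way freely and met a firm seat near the flush height (.0326), so it has snapped. I'll check that it sits flat by touching the hook-side wall at the same height.

Request:
move_arm(deltas=[[[0,0,-0.03,0,1],[0,0,-0.06,0,1],[0,-0.04,-0.065,0,1],[0,-0.079,-0.065,0,1],[0,-0.079,-0.065,0,1],[0,-0.079,-0.065,0,1]]])

```text
clock: 27.05
position: [0.6183, 0.2469, 0.0802]
ee_rot: [0.0, 0.716, 0.698, 0.0]
contact_force: [1.1, -0.5, 1.0]
width: 0.0002
gripper_force: 0.0
```

```bash
python3 - <<'E'
from h import *
inrail(); go(rail(-31,0,.0345),-91.5)
st=manip.get_state(); grab('wrist','pics/k7.png'); im=cv2.imread('pics/k7.png').astype(int).mean(2)
print(w2px('wrist',[rail(x,0,z) for x,z in((-29,.049),(29,.049),(-14.5,.067),(14.5,.067))],st).round())
for r in range(205,280,10): print(r,''.join('#' if v<45 else 'r' if v<60 else 'd' if v<80 else 'w' if v<105 else ' ' if v>130 else '-' for v in im[r,280:450:2]))
E
```

```text
rail -32.22 0.1 z 80.15 yaw -91.47 F [ 1.1 -0.5  1. ] w 0.0002 t 27.05
move [-0.0001  0.0015  0.0571] twist 0.0002 dist 0.046
[[324. 216.]
 [405. 216.]
 [347. 226.]
 [391. 226.]]
205                    -wwwdwwdrrr#r#################rrrrrrrrdwrrdww-            --------
215 -                      wwwdrdrr#######################rrrddrrwww             --------
225 -                      wwwdrrrrrr#rdrrrrrrddrrrdrrrrrrrrrddrrww-            ---------
235 -            -wwwwd##rwwwwdrrrdwwdrdddddddddddddrdddddrrddrrdww             ------- -
245 -     -#####rwwwdwr##rwwwdwr##########rrrrrrrrrrrrrdddddwdrrwwwwww-        --------- 
255 -    w######dwwwww####dwwwwd######w    -    --    -  -ww   www-wdd-       -----------
265 -- d############rwr##rwr#############rrrwwwwd-                            ---------- 
275 #########################################rdwd- d###############rw        ------------
```

Request:
move_arm(deltas=[[[0,0.0005,0.02,0,1],[0,0.0005,0.04,0,1],[0,0.0005,0.054,0,1],[0,0.0005,0.056,0,1],[0,0.0005,0.056,0,1]]])

```text
clock: 27.6
position: [0.6195, 0.2467, 0.0349]
ee_rot: [-0.0, 0.716, 0.698, -0.0]
contact_force: [0.2, 0.0, 0.4]
width: 0.0
gripper_force: 0.0
```

Request:
move_arm(deltas=[[[0,0,0.0015,0,1],[0,0,0.003,0,1],[0,0,0.003,0,1]]])

```text
clock: 27.9
position: [0.6193, 0.2469, 0.0335]
ee_rot: [0.0, 0.716, 0.698, 0.0]
contact_force: [-0.2, 0.8, -0.0]
width: -0.0003
gripper_force: 0.0
```

Request:
move_arm(deltas=[[[0,0,0.0015,0,1],[0,0,0.0015,0,1]]])

```text
clock: 28.1
position: [0.6194, 0.2469, 0.0326]
ee_rot: [0.0, 0.716, 0.698, 0.001]
contact_force: [-0.2, -0.2, 3.8]
width: 0.0
gripper_force: 1.7
```

Request:
move_arm(deltas=[[[0,0,-0.03,0,1],[0,0,-0.058,0,1],[0,0.04,-0.058,0,1],[0,0.075,-0.058,0,1],[0,0.075,-0.058,0,1],[0,0.075,-0.03,0,1],[0,0.075,-0.008,0,1],[0,0.075,-0.003,0,1],[0,0.075,-0.003,0,1]]])

```text
clock: 29.0
position: [0.678, 0.2451, 0.0338]
ee_rot: [-0.001, 0.716, 0.698, -0.001]
contact_force: [-0.3, -0.0, 1.0]
width: 0.0001
gripper_force: 0.0
```

Request:
move_arm(deltas=[[[0,0,0.001,0,1],[0,0,0.001,0,1]]])

```text
clock: 29.2
position: [0.679, 0.2454, 0.034]
ee_rot: [0.0, 0.716, 0.698, 0.0]
contact_force: [-0.0, 1.0, 0.5]
width: -0.0003
gripper_force: 0.0
```

Request:
move_arm(deltas=[[[0,0,0.001,0,1],[0,0,0.001,0,1]]])

```text
clock: 29.4
position: [0.679, 0.2453, 0.0328]
ee_rot: [0.0, 0.716, 0.698, 0.0]
contact_force: [-0.1, 0.3, 0.6]
width: -0.0002
gripper_force: 0.0
```

Request:
move_arm(deltas=[[[0,0,-0.05,0,1],[0,0,-0.1,0,1],[0,0,-0.15,0,1],[-0.05,-0.1,-0.2,0,1],[-0.05,-0.1,-0.2,0,1],[-0.05,-0.1,-0.2,0,1]]])

```text
clock: 30.0
position: [0.5942, 0.2059, 0.1966]
ee_rot: [0.001, 0.716, 0.698, 0.0]
contact_force: [1.0, -0.0, 0.8]
width: 0.0
gripper_force: 0.0
```

```bash
python3 - <<'E'
from h import *
inrail(); print(manip.sign_off())
E
```

```text
rail -55.24 -41.58 z 196.59 yaw -91.52 F [ 1.  -0.   0.8] w 0.0 t 30.0
the job is handed in; nothing more can be done
None
```

The card is latched in the carrier and the unit is clipped flat on the rail about half-way along the gap, judged by touch heights, forces and image measurements; I handed the job in at 30 s, with no verdict returned.

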